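# Wind the light box and hold a sieve of dried root over it

### The arm

A 6-joint arm with a two-finger parallel gripper is mounted at the origin on the work surface. World frame = base frame: x ahead of the robot, y to its left, z up, the work surface at z = 0. Lengths are in m, angles in rad, forces in N, time in s.
With the tool pointing down it reaches from about 0.35 to 0.975 m from the base axis. Payload 4.9 kg.
Tool frame: the origin (TCP) lies on the centre line of the jaws, within the pads' length; the fingertips stand 8 mm ahead of it and the grasp point (between the pads) lies 11 mm behind it; z points along the fingers, y is the line along which they close (so a half turn about z gives the same grasp; the last joint's range is limited). The gripper opens to 85 mm and grips with 20 to 120 N. Pads are 22 mm wide; open, the fingers measure 114 mm over their backs; the gripper's body (76 mm by 85 mm) begins 54 mm behind the grasp point. The pads swing forward as they close: fully open they stand 13 mm farther back than shut.
Start: joints at [1.202, 0.053, 1.613, -0, 1.476, -0.119], TCP at [0.154, 0.606, 0.239] pointing down, gripper open.
Joint ranges: [-3.01, 3.01], [-1.01, 2.22], [0.06, 2.58], [-1.02, 4.17], [0.09, 2.62], [-3.14, 3.14]. Speed limits (rad/s): [2.57, 2.57, 3.14, 3.14, 3.14, 3.14].

### API

Orientations are given as a rotation vector (axis times angle).
In Python, from station import ctrl gives the robot as it stands.
- The arm moves only by the shell command python3 -m jog 'ROWS' [FORCE]. ROWS is a JSON list of rows, 1 to 20 of them, each an object with the fields jaw (the finger opening in m), x, y, z (the shift in parts of the range, where 1.0 means 1 m), ax, ay, az (a rotation vector in normalised numbers (1 is pi rad)); a field left out counts as zero (the opening has to be given); each row is the pose to reach, as a shift and turn from the pose commanded when the command began, along the tool's axes at that moment; what a row does not reach only later rows make up. A row lasts 1/12 s, in which the tool goes at most 0.0417 m and 0.125 rad, less where a joint would pass 70% of its speed; a pose out of reach is approached as far as the arm can. The fingers move at their own pace and stop on an object; FORCE is the grip in N (left out, the last holds). Time passes only in rows, so rows that do not move let the fingers close. It prints the time, the measured TCP pose, the force, the opening and the grip force at its end. Shift and turn numbers lie between -1 and 1, and a call with a number outside is refused. Input that does not fit is refused with a message, and nothing moves.
- ctrl.get_obs(): the state, without advancing time (a new reading comes with each control period).
- ctrl.get_image(name): name is "scene" or "top"; returns the picture (400x640x3 uint8, red, green, blue); there is no depth.
- ctrl.camera_params(name): a dict with "fx", "fy", "cx", "cy" (pixels), "T" (4x4, takes a point from camera to world coordinates). Camera axes: x right, y down, z forward; pixel columns grow to the right and rows downward; lengths in m; the calibration is good to about 2 mm. A picture is of the moment at which its call begins. camera_params takes no time and is no camera call.
- ctrl.finish_job(): hands the job in; it is judged then, once.
Trained networks look in the newest picture that a camera, given by its name, has taken for a name from the list of things; names that differ only in an ending like _2 or _b are one class to them, and where a whole thing is asked for, a point or a joint stands for the part that bears it (a point fixed in the world has none). Each returns a list of dicts, best first, with "p" (0 to 1); they miss things now and then, are a little off and sometimes report something else, mostly with a low value. They report only what shows in the picture. A call takes as long as a camera call. They do not tell look-alikes from the thing itself.
- ctrl.find_in(camera, thing): "extent" ([left, top, right, bottom] in pixels, round what is visible of it).
- ctrl.cut_out(camera, thing): "mask" (400x640 bool, what is visible of it) and "extent" ([left, top, right, bottom] in pixels, round what is visible of it).
- ctrl.tip_of(camera, thing): "xy" ([column, row] in pixels: a listed point, or the origin of a listed thing).
The state is a dict: "t": time; "q": joint angles; "dq": joint speeds; "effort": joint torques, N m; "tool_pos": TCP position; "tool_rot": TCP orientation; "contact_force": force on the tool from outside, world axes, zero at the start; "wrist_torque": the same for the moment, N m; "opening": finger opening in m; "grip_force": force on a finger pad.
Only numpy, scipy, OpenCV 4.12 (cv2) and the standard library are available. Lean on these libraries where they do the work, as an engineer would, in place of code of your own. Each camera call takes 0.05 s, during which the arm holds its last target. There are 200 camera calls.

### The job

First wind the light box's timer key clockwise (seen from above) until it comes up against its stop; this takes several part turns. Then lift the sieve, the pan with a bridge handle, off its wooden stand, with the three dried root slices staying in it, and hold it level and still over the middle of the white light plate, about 10 cm above the plate, so that the slices can be inspected; finish while holding it there, do not put it down. Leave the other things on the counter where they are.

Things in the scene. Friction and masses are not known exactly. Their poses are not given: they have to be found in the camera images.
- lightbox: fixed flat aluminium box, 170 mm (its x) by 310 mm (its y), 45 mm tall; origin at the centre of its underside. On its top: the white square light plate, centred at its own (0, -70 mm), and the timer key, its upright axis at its own (0, +100 mm). It may stand on either side of the robot, the sieve's stand on the other.
- plate (a point): centre of the white light plate (138 mm square), flush on the light box's top, 45 mm above the counter; axes as the light box
- key (a joint): turn of the timer key about its upright axis, rad: grows clockwise from above, stop (fully wound) at 3.9, starts between 0 and 0.8. At 0 the key's blade lies along the light box's x axis. It turns stiffly (0.06 N m, rising to 0.09 when wound), stays where it is left, and unwinds if turned back.
- key_grip (a point): centre of the key's blade, on the turning axis, 75 mm above the counter; turns with the key, its x along the blade. The blade is flat upright steel on a thin stem: 46 mm long, 9 mm thick, from 61 to 89 mm above the counter.
- stand: fixed dark round wooden stand, 104 mm across, flat top 40 mm above the counter; origin at the centre of its underside
- sieve: loose round steel sieve, 124 mm across, rim 30 mm above its underside, 0.2 to 0.35 kg, centred on the stand; origin at the centre of its underside, z up. A bridge handle spans it along its own y: a straight flat bar 10 mm thick (its x), 20 mm tall, top 90 mm above the underside, on two uprights at its own y = +-62 mm.
- handle (a point): middle of the sieve's handle bar, 80 mm above the sieve's underside (the place to grip); axes as the sieve
- slice0: loose dried root slice, a disc 24 mm across and 7 mm thick, lying in the sieve; origin at the centre of its underside
- slice1: loose dried root slice, a disc 24 mm across and 7 mm thick, lying in the sieve; origin at the centre of its underside
- slice2: loose dried root slice, a disc 24 mm across and 7 mm thick, lying in the sieve; origin at the centre of its underside
- dish: loose, to be left alone: small white bowl, 72 mm across, 22 mm tall; stands near the stand
- scoop: loose, to be left alone: wooden spoon, 150 mm long, lying near the stand
- weight: loose, to be left alone: brass weight, 34 mm across, 39 mm tall; stands near the light box
- mortar: loose, to be left alone: brass bowl, 96 mm across, 75 mm tall
- jar: loose, to be left alone: amber jar, 60 mm across, 70 mm tall; stands near the light box
Not all that is in view belongs to the job. Leave any pink or red look-alike of the sieve alone.

How it is judged:
On the way, in this order (a step that is already met when the one before it is completed fails the run):
1. the key is wound up to its stop (3.6 of 3.9 rad or more) (value of joint key above 3.6 rad), for 0.2 s.
2. the sieve hangs from the gripper, clear of its stand (contact force between the fingers and sieve above 1 N and contact force between sieve and stand below 0.1 N and height (world z) of sieve above 0.07 m), for 0.2 s.
At the end, for the whole second after the job is handed in: Key within 0.3 rad of its stop; sieve held by the fingers only, underside 60 to 140 mm above the light plate, centre within 45 mm sideways of the plate's centre, tilt under 0.12 rad, still (under 0.03 m/s, 0.2 rad/s), all three slices lying in it (value of joint key above 3.6 rad and contact force between the fingers and sieve above 1 N and contact force between sieve and stand below 0.1 N and contact force between sieve and lightbox below 0.1 N and horizontal distance between sieve and plate below 0.045 m and z of sieve in the frame of plate between 0.06 and 0.14 m and angle between sieve's own z axis and vertical below 0.12 rad and linear speed of sieve below 0.03 m/s and angular speed of sieve below 0.2 rad/s and horizontal distance between each of slice0, slice1, slice2 and sieve below 0.06 m and z of slice0 in the frame of sieve between -0.002 and 0.03 m and z of slice1 in the frame of sieve between -0.002 and 0.03 m and z of slice2 in the frame of sieve between -0.002 and 0.03 m); the arm keeps its last pose, push and grip.
It fails at once if one of the things to be left alone is displaced by more than 30 mm (distance of any of dish, scoop, weight, mortar, jar from where it was at the start of the episode above 0.03 m).
It also fails if it takes over 72 s, if anything falls off the work surface, if the arm or the gripper's body presses on something with over 40 N, if the wrist force passes 120 N, or if a joint passes its speed limit or range.

## Working session

There is one attempt and no reset: what is moved stays moved. The work goes in short steps, Python scripts to look and compute and a shell command to move; the robot and the scene stay as the last step left them, time stands still between calls to the robot, and variables do not carry over. Pictures are saved under pics/ and viewed, at most 10 in all, crops included, and the job is handed in when it is done.

```bash
mkdir -p pics
cat > h.py <<'E'
import numpy as np, cv2
from scipy.spatial.transform import Rotation as R
from station import ctrl
def px2w(cam,u,v,z):
    c=ctrl.camera_params(cam);T=np.array(c["T"])
    d=T[:3,:3]@np.array([(u-c["cx"])/c["fx"],(v-c["cy"])/c["fy"],1.]);o=T[:3,3]
    return o+d*(z-o[2])/d[2]
def w2px(cam,p):
    c=ctrl.camera_params(cam);T=np.array(c["T"])
    q=T[:3,:3].T@(np.array(p)-T[:3,3]);return np.array([c["fx"]*q[0]/q[2]+c["cx"],c["fy"]*q[1]/q[2]+c["cy"]])
def shot(cam,f):
    im=ctrl.get_image(cam);cv2.imwrite(f,im[:,:,::-1]);return im
E
python3 - <<'E'
from h import *
np.set_printoptions(precision=3,suppress=True)
a=shot("top","pics/a.png");b=shot("scene","pics/b.png")
for cam in("top","scene"):
    print(cam,np.array(ctrl.camera_params(cam)["T"])[:3])
    for t,z in(("plate",.045),("key_grip",.075),("stand",0),("sieve",.04),("handle",.12),("lightbox",0)):
        print(t,[(np.round(d["p"],2),np.round(d["xy"]),px2w(cam,*d["xy"],z)) for d in ctrl.tip_of(cam,t)][:3])
o=ctrl.get_obs();print(o["t"],o["tool_pos"],o["tool_rot"])
E
```

```text
top [[-0.006 -0.992  0.123  0.365]
 [-1.     0.004 -0.011  0.022]
 [ 0.011 -0.123 -0.992  1.45 ]]
plate [(np.float64(0.77), array([426., 188.]), array([ 0.571, -0.316,  0.045]))]
key_grip [(np.float64(0.37), array([372., 203.]), array([ 0.525, -0.148,  0.075]))]
stand []
sieve [(np.float64(0.76), array([317., 265.]), array([0.346, 0.012, 0.04 ])), (np.float64(0.76), array([198., 285.]), array([0.289, 0.36 , 0.04 ])), (np.float64(0.75), array([258., 214.]), array([0.497, 0.188, 0.04 ]))]
handle [(np.float64(0.94), array([388., 276.]), array([ 0.314, -0.185,  0.12 ])), (np.float64(0.68), array([189., 286.]), array([0.292, 0.364, 0.12 ])), (np.float64(0.62), array([254., 212.]), array([0.495, 0.19 , 0.12 ]))]
lightbox [(np.float64(0.77), array([401., 197.]), array([ 0.552, -0.249,  0.   ])), (np.float64(0.43), array([255., 181.]), array([0.604, 0.201, 0.   ]))]
scene [[ 0.167  0.756 -0.633  1.113]
 [ 0.986 -0.122  0.115 -0.101]
 [ 0.01  -0.643 -0.766  0.792]]
plate [(np.float64(0.92), array([195., 239.]), array([ 0.59 , -0.309,  0.045]))]
key_grip [(np.float64(0.64), array([262., 205.]), array([ 0.536, -0.142,  0.075]))]
stand [(np.float64(0.56), array([384., 197.]), array([0.501, 0.193, 0.   ]))]
sieve [(np.float64(0.91), array([247., 170.]), array([ 0.373, -0.178,  0.04 ])), (np.float64(0.83), array([419., 141.]), array([0.334, 0.347, 0.04 ])), (np.float64(0.72), array([386., 186.]), array([0.495, 0.196, 0.04 ]))]
handle [(np.float64(0.93), array([388., 169.]), array([0.506, 0.184, 0.12 ])), (np.float64(0.83), array([426., 121.]), array([0.338, 0.35 , 0.12 ])), (np.float64(0.83), array([239., 146.]), array([ 0.361, -0.186,  0.12 ]))]
lightbox [(np.float64(0.57), array([223., 239.]), array([ 0.571, -0.251,  0.   ]))]
0.7 [0.155 0.606 0.239] [0.391 3.117 0.   ]
```

View pics/a.png

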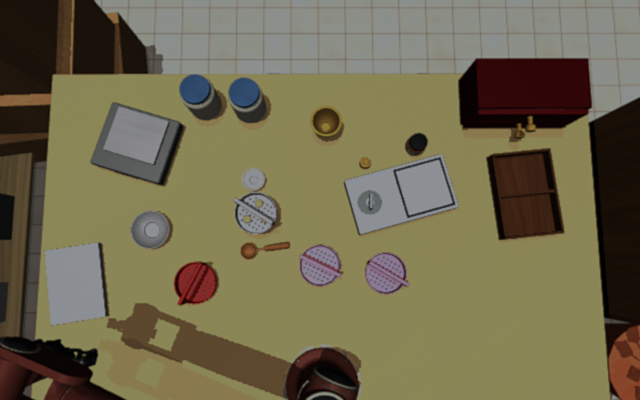

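View pics/b.png

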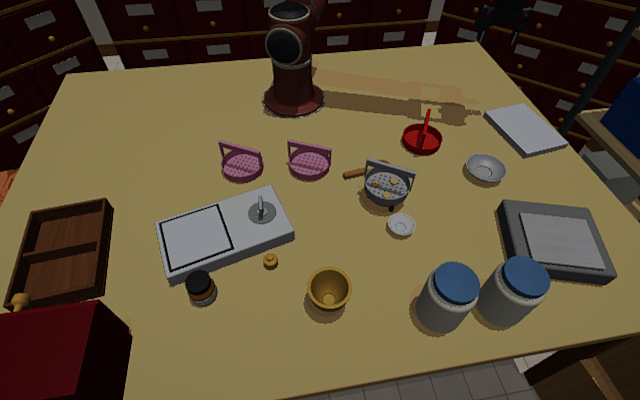

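The top view shows four sieve shapes: grey at (257,213), pink at (320,265) and (386,272), and red at (196,283). Only the grey one fits, being steel, on a dark stand and holding slices. The light box is at (401,195), with its key at (370,202). I'll confirm this in one crop and refine the poses.

Run:
```python
from h import *
np.set_printoptions(precision=4,suppress=True)
a=cv2.imread("pics/a.png");b=cv2.imread("pics/b.png")
cr=lambda im,x,y:cv2.resize(im[y-30:y+30,x-40:x+40],(400,300),interpolation=cv2.INTER_CUBIC)
cv2.imwrite("pics/c.png",np.vstack([np.hstack([cr(a,257,213),cr(a,370,202)]),np.hstack([cr(b,388,180),cr(b,261,205)])]))
for cam in("top","scene"):
    m=ctrl.cut_out(cam,"lightbox")[0];print(cam,m["p"],m["extent"])
    cs=max(cv2.findContours(m["mask"].astype(np.uint8),0,1)[0],key=cv2.contourArea)[:,0]
    for z in (.045,.0):
        P=np.array([px2w(cam,*c,z)[:2] for c in cs]).astype(np.float32)
        print(z,cv2.minAreaRect(P))
    for d in ctrl.cut_out(cam,"sieve"): print(np.round(d["p"],2),np.round(d["extent"]))
    for d in ctrl.cut_out(cam,"plate")[:1]:
        cs=max(cv2.findContours(d["mask"].astype(np.uint8),0,1)[0],key=cv2.contourArea)[:,0]
        print("plate",cv2.minAreaRect(np.array([px2w(cam,*c,.045)[:2] for c in cs]).astype(np.float32)))
```

```text
top 0.62 [346.2, 155.5, 460.5, 234.0]
0.045 ((0.5569930672645569, -0.24010372161865234), (0.1729000359773636, 0.31617850065231323), 15.558801651000977)
0.0 ((0.5631364583969116, -0.2484877109527588), (0.17843855917453766, 0.32630667090415955), 15.558805465698242)
0.94 [232. 193. 274. 234.]
0.8 [175. 263. 219. 308.]
0.79 [364. 251. 404. 294.]
0.75 [297. 243. 344. 289.]
plate ((0.5563733577728271, -0.23841886222362518), (0.17161351442337036, 0.3133866488933563), 15.443103790283203)
scene 0.83 [153.6, 186.6, 294.7, 284.3]
0.045 ((0.5733534097671509, -0.24033553898334503), (0.19579708576202393, 0.31027042865753174), 15.157707214355469)
0.0 ((0.5408660173416138, -0.24870285391807556), (0.2075856775045395, 0.32895123958587646), 15.157706260681152)
0.97 [364. 156. 415. 207.]
0.91 [219. 142. 265. 180.]
0.87 [287. 142. 326. 184.]
0.58 [401. 104. 442. 157.]
plate ((0.5739525556564331, -0.24008861184120178), (0.19797934591770172, 0.3100956380367279), 15.175565719604492)
```

View pics/c.png

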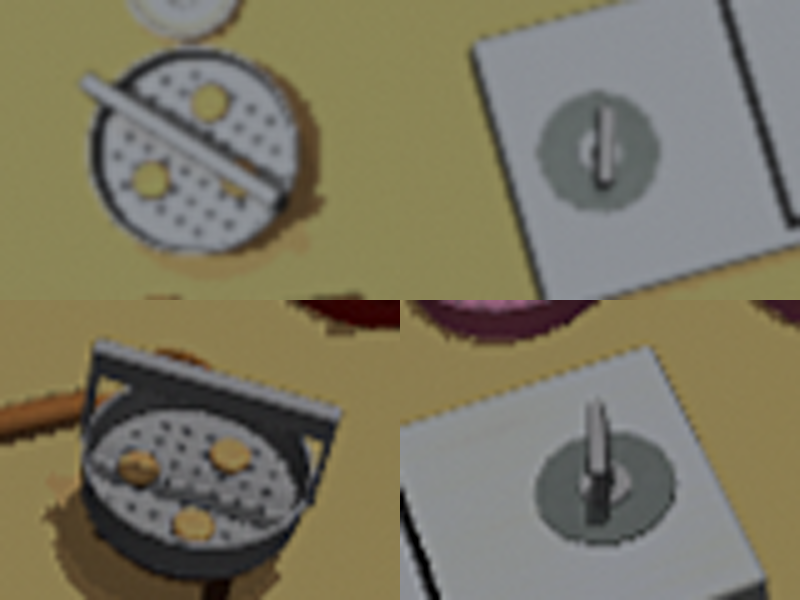

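The crop confirms it: the grey sieve has a straight bar and three slices, and no pink. The key blade lies almost along world x. Next I'll work out the numbers and the relative moves.

```bash
cat >> h.py <<'E'
def rel(p,yaw_y,ref=None):
    """shift/turn in tool axes to put TCP at p, tool down, tool y at world angle yaw_y (mod pi, nearest)"""
    o=ctrl.get_obs();A=R.from_rotvec(o["tool_rot"]);best=None
    for k in(0,np.pi):
        a=yaw_y+k;y=np.array([np.cos(a),np.sin(a),0]);z=np.array([0,0,-1.])
        B=R.from_matrix(np.c_[np.cross(y,z),y,z]);r=(A.inv()*B).as_rotvec()
        if best is None or np.linalg.norm(r)<np.linalg.norm(best):best=r
    print("rel",np.round(A.inv().apply(np.array(p)-o["tool_pos"]),4),np.round(best,4),"q",np.round(o["q"],3),"t",o["t"])
E
python3 - <<'E'
from h import *
np.set_printoptions(precision=4,suppress=True)
def seg(cam,a,b,z):
    A,B=px2w(cam,*a,z),px2w(cam,*b,z);d=B-A
    print(cam,"mid",(A+B)/2,"len",np.linalg.norm(d),"ang",np.degrees(np.arctan2(d[1],d[0])))
seg("top",(370.5,208.6),(370.9,193.6),.089)
seg("scene",(220+396/5+1-80+0,175+103/5+.0),(261,210),.089)
seg("top",(217+86/5,183+80/5),(217+282/5,183+195/5),.13)
seg("scene",(348+97/5,150+45/5),(348+340/5,150+110/5),.13)
for cam in("top","scene"):
    d=ctrl.cut_out(cam,"sieve")[0];m=d["mask"]
    k=[e for e in ctrl.cut_out(cam,"key")[:1]]
    if k:print("key ext",k[0]["p"],k[0]["extent"])
    print("px of est. key top", w2px(cam,[.530,-.144,.089]),"plate c",w2px(cam,[.576,-.3075,.045]))
    # rim circle centre for candidate
for p in ("weight","jar","mortar","dish","scoop"):
    d=ctrl.tip_of("top",p);print(p,[px2w("top",*e["xy"],0)[:2] for e in d[:1]])
rel([.530,-.144,.20],np.pi/2)
E
```

```text
top mid [ 0.5288 -0.1444  0.089 ] len 0.0437558513494745 ang -2.619854139682715
scene mid [ 0.5319 -0.1934  0.089 ] len 0.11497549438406308 ang 57.73476111403528
top mid [0.499  0.1881 0.13  ] len 0.12780057005913614 ang -120.59263602600691
scene mid [0.5048 0.1927 0.13  ] len 0.12600681343496983 ang 59.55460625165041
key ext 0.48 [308.7, 107.0, 342.2, 134.2]
px of est. key top [370.571  200.6812] plate c [422.927  186.9986]
key ext 0.38 [255.2, 191.0, 263.4, 216.2]
px of est. key top [260.4726 199.6155] plate c [196.2687 233.8139]
weight [array([ 0.6654, -0.1289])]
jar [array([ 0.7171, -0.2941])]
mortar [array([ 0.7723, -0.0063])]
dish [array([0.6043, 0.2026])]
scoop [array([0.3901, 0.1615])]
rel [-0.5492 -0.6335  0.0393] [-0.0001 -0.     -0.2498] q [ 1.202  0.053  1.613  0.     1.476 -0.119] t 1.45
```

Careful with the scale: turns go in shares of pi rad. That gives: -0.205 rad / 3.1416 = -0.0653.

```bash
T="x"; python3 -m jog '[{"jaw":0.05, "x":-0.549, "y":-0.6335, "z":0.02, "az":-0.0653}, {"jaw":0.05, "x":-0.549, "y":-0.6335, "z":0.02, "az":-0.0653}, {"jaw":0.05, "x":-0.549, "y":-0.6335, "z":0.02, "az":-0.0653}, {"jaw":0.05, "x":-0.549, "y":-0.6335, "z":0.02, "az":-0.0653}, {"jaw":0.05, "x":-0.549, "y":-0.6335, "z":0.02, "az":-0.0653}, {"jaw":0.05, "x":-0.549, "y":-0.6335, "z":0.02, "az":-0.0653}, {"jaw":0.05, "x":-0.549, "y":-0.6335, "z":0.02, "az":-0.0653}, {"jaw":0.05, "x":-0.549, "y":-0.6335, "z":0.02, "az":-0.0653}, {"jaw":0.05, "x":-0.549, "y":-0.6335, "z":0.02, "az":-0.0653}, {"jaw":0.05, "x":-0.549, "y":-0.6335, "z":0.02, "az":-0.0653}, {"jaw":0.05, "x":-0.549, "y":-0.6335, "z":0.02, "az":-0.0653}, {"jaw":0.05, "x":-0.549, "y":-0.6335, "z":0.02, "az":-0.0653}, {"jaw":0.05, "x":-0.549, "y":-0.6335, "z":0.02, "az":-0.0653}, {"jaw":0.05, "x":-0.549, "y":-0.6335, "z":0.02, "az":-0.0653}, {"jaw":0.05, "x":-0.549, "y":-0.6335, "z":0.02, "az":-0.0653}, {"jaw":0.05, "x":-0.549, "y":-0.6335, "z":0.02, "az":-0.0653}, {"jaw":0.05, "x":-0.549, "y":-0.6335, "z":0.02, "az":-0.0653}, {"jaw":0.05, "x":-0.549, "y":-0.6335, "z":0.02, "az":-0.0653}, {"jaw":0.05, "x":-0.549, "y":-0.6335, "z":0.02, "az":-0.0653}, {"jaw":0.05, "x":-0.549, "y":-0.6335, "z":0.02, "az":-0.0653}]' 40; python3 -c "
from h import *
rel([.530,-.144,.067],np.radians(87.4))"
```

```text
t: 3.12
tool_pos: [0.5281, -0.1416, 0.2195]
tool_rot: [0.071, 3.14, -0.0]
contact_force: [0.2, 0.1, -0.5]
opening: 0.0498
grip_force: 0.0
rel [-0.0019 -0.0023  0.1525] [-0.      0.0006 -0.0001] q [-0.398 -0.122  1.816  0.     1.447 -1.924] t 3.1167
```

```bash
python3 -m jog '[{"jaw":0.05, "x":-0.002, "y":-0.002, "z":0.04}, {"jaw":0.05, "x":-0.002, "y":-0.002, "z":0.08}, {"jaw":0.05, "x":-0.002, "y":-0.002, "z":0.1}, {"jaw":0.05, "x":-0.002, "y":-0.002, "z":0.1}]' 40
python3 - <<'E'
from h import *
a=shot("top","pics/d0.png");b=shot("scene","pics/d1.png")
cr=lambda im,x,y:cv2.resize(im[y-30:y+30,x-40:x+40,::-1],(400,300),interpolation=cv2.INTER_CUBIC)
cv2.imwrite("pics/d.png",np.hstack([cr(a,370,202),cr(b,261,195)]))
rel([.530,-.144,.067],np.radians(87.4))
E
```

```text
t: 3.45
tool_pos: [0.5254, -0.1402, 0.1129]
tool_rot: [-0.071, -3.13, -0.007]
contact_force: [-0.9, 0.6, -0.3]
opening: 0.05
grip_force: 0.0
rel [-0.001  -0.0026  0.0523] [ 0.0004 -0.0011  0.0005] q [-0.397 -0.025  1.899  0.     1.269 -1.923] t 3.55
```

View pics/d.png

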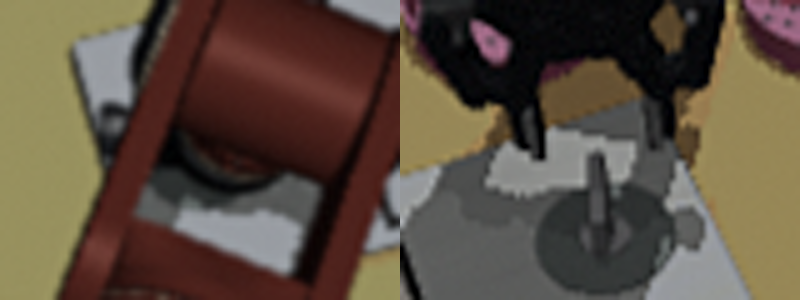

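The fingers straddle the blade in the scene view: fingertips at about (247,195) and (272,192), blade at (261,203). Now I go down and grip.

```bash
python3 -m jog '[{"jaw":0.05, "x":-0.001, "y":-0.002, "z":0.025}, {"jaw":0.05, "x":-0.001, "y":-0.002, "z":0.04}, {"jaw":0.05, "x":-0.001, "y":-0.002, "z":0.05}, {"jaw":0.05, "x":-0.001, "y":-0.002, "z":0.05}, {"jaw":0, "x":-0.001, "y":-0.002, "z":0.05}, {"jaw":0, "x":-0.001, "y":-0.002, "z":0.05}, {"jaw":0, "x":-0.001, "y":-0.002, "z":0.05}, {"jaw":0, "x":-0.001, "y":-0.002, "z":0.05}, {"jaw":0, "x":-0.001, "y":-0.002, "z":0.05}, {"jaw":0, "x":-0.001, "y":-0.002, "z":0.05}]' 50
python3 - <<'E'
from h import *
rel([.530,-.144,.067],np.radians(87.4));o=ctrl.get_obs();print(o["wrist_torque"],o["contact_force"])
E
```

```text
t: 4.38
tool_pos: [0.5315, -0.1445, 0.0714]
tool_rot: [0.07, 3.138, -0.003]
contact_force: [-1.1, -2.9, 6.4]
opening: 0.0081
grip_force: 51.4
rel [0.0015 0.0004 0.0044] [-0.0021  0.0027  0.0007] q [-4.000e-01  4.100e-02  1.921e+00 -1.000e-03  1.176e+00 -1.926e+00] t 4.3833
[-0.31510731  0.2596229   0.07200916] [-1.07989429 -2.8846581   6.40931412]
```

Scaled: 1.2 rad / 3.1416 = 0.382.

```bash
python3 -m jog '[{"jaw":0, "az":0.0382}, {"jaw":0, "az":0.0764}, {"jaw":0, "az":0.1146}, {"jaw":0, "az":0.1528}, {"jaw":0, "az":0.191}, {"jaw":0, "az":0.2292}, {"jaw":0, "az":0.2674}, {"jaw":0, "az":0.3056}, {"jaw":0, "az":0.3438}, {"jaw":0, "az":0.382}, {"jaw":0, "az":0.382}]' 50
python3 - <<'E'
from h import *
o=ctrl.get_obs();print(o["wrist_torque"],o["q"])
E
```

```text
t: 5.3
tool_pos: [0.5334, -0.142, 0.0714]
tool_rot: [1.834, 2.545, 0.011]
contact_force: [6.4, 5.8, 3.3]
opening: 0.0081
grip_force: 51.0
[ 0.8251633  -0.97545946 -0.10411802] [-0.39771761  0.04195584  1.9202708   0.00611825  1.17331713 -0.72163122]
```

Scaled: 1.2 rad / 3.1416 = 0.382.

```bash
python3 -m jog '[{"jaw":0, "x":0.001, "y":0.002, "az":0.0382}, {"jaw":0, "x":0.001, "y":0.002, "az":0.0764}, {"jaw":0, "x":0.001, "y":0.002, "az":0.1146}, {"jaw":0, "x":0.001, "y":0.002, "az":0.1528}, {"jaw":0, "x":0.001, "y":0.002, "az":0.191}, {"jaw":0, "x":0.001, "y":0.002, "az":0.2292}, {"jaw":0, "x":0.001, "y":0.002, "az":0.2674}, {"jaw":0, "x":0.001, "y":0.002, "az":0.3056}, {"jaw":0, "x":0.001, "y":0.002, "az":0.3438}, {"jaw":0, "x":0.001, "y":0.002, "az":0.382}, {"jaw":0, "x":0.001, "y":0.002, "az":0.382}]' 50
python3 - <<'E'
from h import *
o=ctrl.get_obs();print(o["wrist_torque"],o["q"])
E
```

```text
t: 6.22
tool_pos: [0.5367, -0.1428, 0.0715]
tool_rot: [2.949, 1.064, 0.017]
contact_force: [14.9, -2.0, -4.7]
opening: 0.0081
grip_force: 49.9
[-0.39499815 -1.95310509  0.04734657] [-0.39526653  0.04560408  1.91634917  0.00266117  1.16685791  0.48209386]
```

Scaled: 1 rad / 3.1416 = 0.3183.

```bash
python3 -m jog '[{"jaw":0, "x":0.002, "y":0.003, "az":0.0382}, {"jaw":0, "x":0.0025, "y":0.003, "az":0.0764}, {"jaw":0, "x":0.0025, "y":0.003, "az":0.1146}, {"jaw":0, "x":0.0025, "y":0.003, "az":0.1528}, {"jaw":0, "x":0.0025, "y":0.003, "az":0.191}, {"jaw":0, "x":0.0025, "y":0.003, "az":0.2292}, {"jaw":0, "x":0.0025, "y":0.003, "az":0.2674}, {"jaw":0, "x":0.0025, "y":0.003, "az":0.3056}, {"jaw":0, "x":0.0025, "y":0.003, "az":0.3183}, {"jaw":0, "x":0.0025, "y":0.003, "az":0.3183}]' 50
python3 - <<'E'
from h import *
o=ctrl.get_obs();print(o["wrist_torque"],o["q"])
E
```

```text
t: 7.05
tool_pos: [0.5375, -0.1455, 0.0714]
tool_rot: [3.1, -0.476, 0.008]
contact_force: [1.4, -8.4, 1.9]
opening: 0.0082
grip_force: 51.0
[-1.41186535 -0.00964763  0.0358199 ] [-0.39600436  0.05363065  1.90811498 -0.00451647  1.17341765  1.48107144]
```

Scaled: 0.16 rad / 3.1416 = 0.0509.

```bash
python3 -m jog '[{"jaw":0, "y":0.001, "az":0.0255}, {"jaw":0, "y":0.001, "az":0.0509}, {"jaw":0, "y":0.001, "az":0.0509}]' 50
python3 - <<'E'
from h import *
o=ctrl.get_obs();print(o["wrist_torque"],o["q"][5])
E
python3 -m jog '[{"jaw":0, "az":0.0255}, {"jaw":0, "az":0.0446}, {"jaw":0, "az":0.0446}]' 50
python3 - <<'E'
from h import *
o=ctrl.get_obs();print(o["wrist_torque"],o["q"][5])
E
```

```text
t: 7.3
tool_pos: [0.5373, -0.146, 0.0714]
tool_rot: [3.053, -0.724, 0.009]
contact_force: [2.1, -8.0, 1.8]
opening: 0.0079
grip_force: 51.0
[-1.16817134 -0.0400541  -0.03979021] 1.6404542077885835
t: 7.55
tool_pos: [0.5372, -0.1462, 0.0715]
tool_rot: [2.996, -0.926, 0.009]
contact_force: [1.2, -7.1, 2.2]
opening: 0.0081
grip_force: 85.6
[-1.1891134   0.02974562  1.82882826] 1.7750685697584663
```

The torque jumped to 1.8 N m after 3.70 rad of turning, so the key is at its stop. I'll ease off slightly, open and rise.

Scaled: -0.04 rad / 3.1416 = -0.0127.

```bash
python3 -m jog '[{"jaw":0, "az":-0.0127}, {"jaw":0, "az":-0.0127}, {"jaw":0.05, "az":-0.0127}, {"jaw":0.05, "az":-0.0127}, {"jaw":0.05, "az":-0.0127}, {"jaw":0.05, "az":-0.0127}, {"jaw":0.05, "z":-0.03, "az":-0.0127}, {"jaw":0.05, "z":-0.07, "az":-0.0127}, {"jaw":0.05, "z":-0.11, "az":-0.0127}, {"jaw":0.06, "z":-0.15, "az":-0.0127}, {"jaw":0.06, "z":-0.16, "az":-0.0127}, {"jaw":0.06, "z":-0.16, "az":-0.0127}]' 50
python3 - <<'E'
from h import *
np.set_printoptions(precision=4,suppress=True)
o=ctrl.get_obs();print(o["q"])
rel([.502,.1905,.23],np.radians(60-90))
E
```

```text
t: 8.55
tool_pos: [0.5377, -0.1442, 0.2348]
tool_rot: [3.017, -0.873, 0.014]
contact_force: [-0.3, -0.7, 0.4]
opening: 0.0602
grip_force: 0.0
[-0.3958 -0.1133  1.7829  0.0004  1.4629  1.738 ]
rel [-0.2089 -0.2639  0.0034] [-0.0083 -0.0057  1.5314] q [-0.396 -0.113  1.783  0.     1.463  1.738] t 8.55
```

Scaled: -1.61 rad / 3.1416 = -0.5125.

```bash
python3 -m jog '[{"jaw":0.06, "x":-0.209, "y":-0.264, "az":-0.5125}, {"jaw":0.06, "x":-0.209, "y":-0.264, "az":-0.5125}, {"jaw":0.06, "x":-0.209, "y":-0.264, "az":-0.5125}, {"jaw":0.06, "x":-0.209, "y":-0.264, "az":-0.5125}, {"jaw":0.06, "x":-0.209, "y":-0.264, "az":-0.5125}, {"jaw":0.06, "x":-0.209, "y":-0.264, "az":-0.5125}, {"jaw":0.06, "x":-0.209, "y":-0.264, "az":-0.5125}, {"jaw":0.06, "x":-0.209, "y":-0.264, "az":-0.5125}, {"jaw":0.06, "x":-0.209, "y":-0.264, "az":-0.5125}, {"jaw":0.06, "x":-0.209, "y":-0.264, "az":-0.5125}, {"jaw":0.06, "x":-0.209, "y":-0.264, "az":-0.5125}, {"jaw":0.06, "x":-0.209, "y":-0.264, "az":-0.5125}, {"jaw":0.06, "x":-0.209, "y":-0.264, "az":-0.5125}, {"jaw":0.06, "x":-0.209, "y":-0.264, "az":-0.5125}, {"jaw":0.06, "x":-0.209, "y":-0.264, "az":-0.5125}]' 50
python3 - <<'E'
from h import *
np.set_printoptions(precision=4,suppress=True)
rel([.502,.1905,.150],np.radians(60-90))
a=shot("top","pics/e0.png");b=shot("scene","pics/e1.png")
cr=lambda im,x,y:cv2.resize(im[y-30:y+30,x-40:x+40,::-1],(400,300),interpolation=cv2.INTER_CUBIC)
cv2.imwrite("pics/e.png",np.hstack([cr(a,370,202),cr(b,388,165)]))
E
```

```text
t: 9.8
tool_pos: [0.4987, 0.1912, 0.2271]
tool_rot: [-2.722, -1.566, 0.005]
contact_force: [0.5, -0.4, 0.3]
opening: 0.0602
grip_force: 0.0
rel [0.0013 0.0034 0.0771] [-0.0027  0.0024 -0.0032] q [ 0.227 -0.156  1.834  0.     1.467  0.753] t 9.8
```

View pics/e.png

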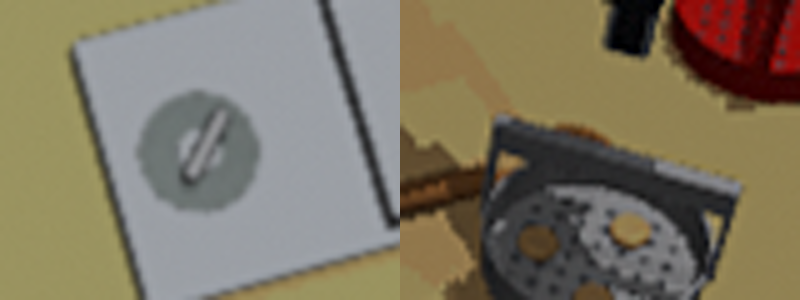

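The key is now at about -25° (pixel (370,202)), or about 3.84 rad in all, so it's wound. The sieve hasn't moved, and the finger in the scene crop sits behind the bar at (434,140). Descending to the handle.

```bash
python3 -m jog '[{"jaw":0.06, "x":0.001, "y":0.003, "z":0.03}, {"jaw":0.06, "x":0.001, "y":0.003, "z":0.06}, {"jaw":0.06, "x":0.001, "y":0.003, "z":0.07}, {"jaw":0.06, "x":0.001, "y":0.003, "z":0.07}]' 70
python3 - <<'E'
from h import *
rel([.502,.1905,.109],np.radians(60-90))
b=shot("scene","pics/f1.png")
cv2.imwrite("pics/f.png",cv2.resize(b[125:215,330:450,::-1],(640,480),interpolation=cv2.INTER_CUBIC))
E
```

```text
t: 10.23
tool_pos: [0.5002, 0.19, 0.1553]
tool_rot: [-2.72, -1.568, 0.012]
contact_force: [0.2, 0.1, -0.4]
opening: 0.0603
grip_force: 0.0
rel [0.0016 0.0016 0.0463] [-0.0059  0.0054 -0.0015] q [ 0.224 -0.09   1.898  0.     1.342  0.749] t 10.2333
```

View pics/f.png

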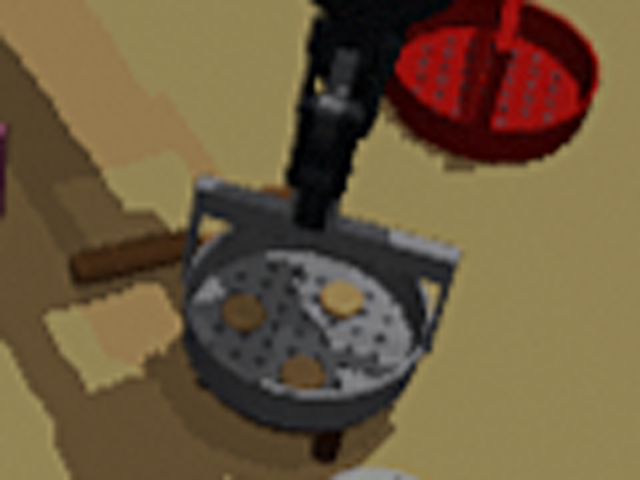

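The near finger at crop (312,215) is in front of the bar and close to its middle (328,215). I descend and grip.

```bash
python3 -m jog '[{"jaw":0.06, "x":0.001, "y":0.001, "z":0.02}, {"jaw":0.06, "x":0.001, "y":0.001, "z":0.035}, {"jaw":0.06, "x":0.001, "y":0.001, "z":0.046}, {"jaw":0.06, "x":0.001, "y":0.001, "z":0.046}, {"jaw":0.03, "x":0.001, "y":0.001, "z":0.046}, {"jaw":0.02, "x":0.001, "y":0.001, "z":0.046}, {"jaw":0.015, "x":0.001, "y":0.001, "z":0.046}, {"jaw":0.01, "x":0.001, "y":0.001, "z":0.046}, {"jaw":0, "x":0.001, "y":0.001, "z":0.046}, {"jaw":0, "x":0.001, "y":0.001, "z":0.046}, {"jaw":0, "x":0.001, "y":0.001, "z":0.046}, {"jaw":0, "x":0.001, "y":0.001, "z":0.046}]' 70
python3 - <<'E'
from h import *
rel([.502,.1905,.109],np.radians(60-90))
E
```

```text
t: 11.28
tool_pos: [0.5049, 0.1913, 0.1149]
tool_rot: [2.721, 1.57, 0.003]
contact_force: [-1.6, -0.2, 5.9]
opening: 0.0086
grip_force: 70.2
rel [-0.0021 -0.0022  0.0059] [ 0.0014 -0.0014 -0.0004] q [ 0.224 -0.04   1.922  0.     1.258  0.748] t 11.2833
```

```bash
python3 -m jog '[{"jaw":0, "z":-0.003}, {"jaw":0, "z":-0.008}, {"jaw":0, "z":-0.015}, {"jaw":0, "z":-0.025}, {"jaw":0, "z":-0.035}, {"jaw":0, "z":-0.045}, {"jaw":0, "z":-0.055}, {"jaw":0, "z":-0.065}, {"jaw":0, "z":-0.075}, {"jaw":0, "z":-0.085}, {"jaw":0, "z":-0.095}, {"jaw":0, "z":-0.105}, {"jaw":0, "z":-0.11}, {"jaw":0, "z":-0.11}]' 70
python3 - <<'E'
from h import *
b=shot("scene","pics/g1.png")
cv2.imwrite("pics/g.png",cv2.resize(b[90:210,310:470,::-1],(640,480),interpolation=cv2.INTER_CUBIC))
# keep yaw relative to the arm: sieve yaw is free
rel([.577,-.3065,.225],np.radians(60-90))
E
```

```text
t: 12.45
tool_pos: [0.505, 0.1912, 0.2255]
tool_rot: [2.72, 1.57, 0.005]
contact_force: [0.9, 0.3, -3.6]
opening: 0.0086
grip_force: 68.8
rel [-0.3946  0.3117 -0.0008] [ 0.0011 -0.001  -0.0004] q [ 0.224 -0.144  1.828 -0.     1.456  0.748] t 12.5
```

View pics/g.png

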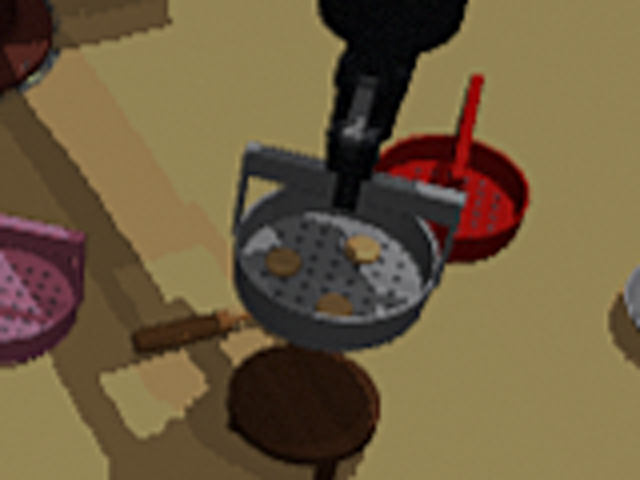

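The sieve hangs level at crop (340,240), with all three slices in it and the stand free below. I carry it gently to the plate.

```bash
python3 -m jog '[{"jaw":0, "x":-0.004, "y":0.003}, {"jaw":0, "x":-0.012, "y":0.009}, {"jaw":0, "x":-0.024, "y":0.019}, {"jaw":0, "x":-0.039, "y":0.031}, {"jaw":0, "x":-0.059, "y":0.047}, {"jaw":0, "x":-0.079, "y":0.062}, {"jaw":0, "x":-0.099, "y":0.078}, {"jaw":0, "x":-0.118, "y":0.094}, {"jaw":0, "x":-0.138, "y":0.109}, {"jaw":0, "x":-0.158, "y":0.125}, {"jaw":0, "x":-0.178, "y":0.14}, {"jaw":0, "x":-0.197, "y":0.156}, {"jaw":0, "x":-0.217, "y":0.171}, {"jaw":0, "x":-0.237, "y":0.187}, {"jaw":0, "x":-0.256, "y":0.203}, {"jaw":0, "x":-0.276, "y":0.218}, {"jaw":0, "x":-0.296, "y":0.234}, {"jaw":0, "x":-0.312, "y":0.246}, {"jaw":0, "x":-0.324, "y":0.256}, {"jaw":0, "x":-0.331, "y":0.262}]' 70
python3 - <<'E'
from h import *
rel([.577,-.3065,.225],np.radians(60-90))
E
```

```text
t: 14.17
tool_pos: [0.5648, -0.2289, 0.2225]
tool_rot: [-2.722, -1.567, 0.002]
contact_force: [0.9, 0.2, -3.2]
opening: 0.0085
grip_force: 68.8
rel [-0.061   0.0495 -0.0025] [-0.0013  0.0005 -0.0024] q [-5.070e-01  2.800e-02  1.667e+00 -1.000e-03  1.448e+00  1.900e-02] t 14.1667
```

```bash
python3 -m jog '[{"jaw":0, "x":-0.008, "y":0.006}, {"jaw":0, "x":-0.02, "y":0.016}, {"jaw":0, "x":-0.033, "y":0.027}, {"jaw":0, "x":-0.045, "y":0.036}, {"jaw":0, "x":-0.053, "y":0.043}, {"jaw":0, "x":-0.058, "y":0.047}, {"jaw":0, "x":-0.061, "y":0.049}, {"jaw":0, "x":-0.061, "y":0.049}, {"jaw":0, "x":-0.061, "y":0.049}, {"jaw":0, "x":-0.061, "y":0.049}, {"jaw":0, "x":-0.061, "y":0.049}, {"jaw":0, "x":-0.061, "y":0.049}]' 70
python3 - <<'E'
from h import *
o=ctrl.get_obs();print(o["tool_pos"],abs(np.array(o["dq"])).max())
a=shot("top","pics/i0.png");b=shot("scene","pics/i1.png")
f=lambda im:cv2.resize(im[:,:,::-1],(400,300),interpolation=cv2.INTER_CUBIC)
cv2.imwrite("pics/i.png",np.hstack([f(a[127:247,340:500]),f(b[130:280,130:330])]))
for d in ctrl.tip_of("scene","sieve")[:4]:print(d["p"],d["xy"],px2w("scene",*d["xy"],.15))
print(w2px("scene",[.577,-.3065,.15]))
E
```

```text
t: 15.17
tool_pos: [0.5773, -0.3034, 0.2235]
tool_rot: [-2.72, -1.571, -0.0]
contact_force: [-0.1, -0.7, -2.7]
opening: 0.0082
grip_force: 68.8
[ 0.57731875 -0.30344423  0.22351335] 0.005599164909877802
0.86 [309.2, 170.0] [ 0.50675715 -0.01795623  0.15      ]
0.64 [242.7, 171.8] [ 0.48741424 -0.17692996  0.15      ]
0.61 [185.2, 206.0] [ 0.57227951 -0.30613669  0.15      ]
0.57 [418.8, 141.3] [0.44960091 0.2807028  0.15      ]
[184.89026129 207.68290516]
```

View pics/i.png

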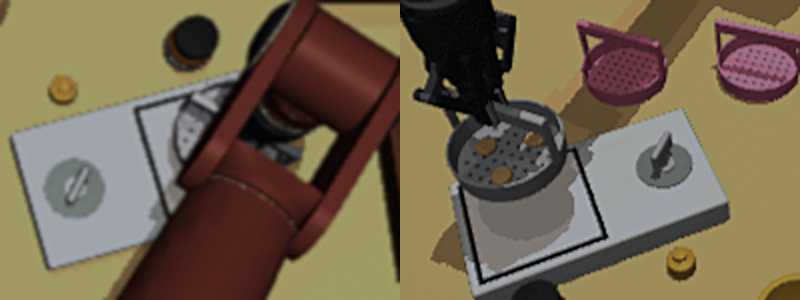

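The sieve hangs level over the plate at scene (185,206), against (185,208) expected. All three slices are in it, the key is still wound and the arm is still, so I'm handing in.

```bash
python3 -c "
from station import ctrl
print(ctrl.finish_job())"
```

```text
the job is handed in; nothing more can be done
None
```

I wound the key to its stop and handed the job in with the sieve held level and still about 10 cm above the middle of the light plate, all three slices in it; the hand-in gave no verdict.

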